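# Hang the test-tube rack on the draining stand

## Robot

A 6-joint arm with a two-finger parallel gripper is mounted at the origin on the work surface. World frame = base frame: x ahead of the robot, y to its left, z up, the work surface at z = 0. Lengths are in m, angles in degrees, forces in N, time in s.
With the tool pointing down it reaches from about 0.35 to 0.875 m from the base axis. Payload 4.2 kg.
Tool frame: the origin (TCP) lies midway between the tips of the shut fingers; the grasp point (between the pads) lies 19 mm behind it; z points along the fingers, y is the direction in which the jaws open and shut (so a half turn about z gives the same grasp; the last joint's range is limited). The gripper opens to 87 mm and grips with 3 to 60 N. Pads are 19 mm wide; open, the fingers measure 117 mm over their backs; the gripper's body (75 mm by 190 mm) begins 51 mm behind the grasp point.
Start: joints at [-50.271, 22.042, 0.453, 0, -68.411, -14.817], TCP at [0.263, -0.567, 0.223] pointing down, gripper open.
Joint ranges: [-179.83, 179.83], [-69.29, 118.12], [-61.27, 80.66], [-181.25, 117.63], [-171.15, -9.14], [-177.46, 177.46]. Speed limits (degrees/s): [159.86, 159.86, 180, 180, 180, 180].

## Interface

Orientations are given as a 3x3 rotation matrix whose columns are the frame's x, y, z axes.
In Python, from station import r gives the robot as it stands.
- The arm moves only by the tool servo_tool, never from a script. Its arguments are lists of equal length, an entry for each row: "slide": the shift along the world's x, y, z in units of 60 mm (1.0 is 60 mm), a list of three; "twist": the turn, a rotation vector about the world's x, y, z in units of 6 degrees (1.0 is 6 degrees), a list of three; "gripper": the closure, from 0 (fully open) to 1 (shut). In form: {"slide": [[x, y, z], ...], "twist": [[wx, wy, wz], ...], "gripper": [gripper, ...]}. A call has 1 to 12 rows; each row shifts and turns the commanded pose from where the row before left it; what a row does not reach is not made up. A row lasts 1/8 s, in which the tool goes at most 62.5 mm and 10.7 degrees, less where a joint would pass 70% of its speed; a pose out of reach is approached as far as the arm can. A call is refused whole if a number of a shift passes 1 or a number of a turn 1, either way. A call with a gripper value outside its range is refused whole. The fingers move at their own pace and stop on an object; the grip force is fixed at half the most. Time passes only in rows, so rows that do not move let the fingers close. It gives the time, the measured TCP pose, the force and the opening at its end, in the units of the state.
- r.sense(): the state, without advancing time (a new reading comes with each control period).
- r.capture(name): name is "scene" or "top" or "wrist"; returns a dict with "image" (384x512x3 uint8, blue, green, red), "intrinsics" (3x3 intrinsics, pixels), "R" (3x3) and "t" (3): a world point X has camera coordinates R X + t. Camera axes: x right, y down, z forward; pixel columns grow to the right and rows downward; lengths in m; the calibration is good to about 2 mm. A picture is of the moment at which its call begins. There is no depth.
- r.finish_job(): hands the job in, once; it reports no verdict.
The state is a dict: "time_s": time; "joints": joint angles; "joint_velocities": joint speeds; "effort": joint torques, N m; "tcp_pos": TCP position; "ee_rot": TCP orientation; "wrist_force": force on the tool from outside, world axes, zero at the start; "moment": the same for the moment, N m; "gripper_width": opening from 0.0 (shut) to 1.0 (fully open).
Only numpy, scipy, OpenCV 4.12 (cv2) and the standard library are available. Lean on these libraries where they do the work, as an engineer would, in place of code of your own. Each camera call takes 0.05 s, during which the arm holds its last target.

## Task

Pick up the white wire tube rack by the middle of its long carrying bar and hang it on the draining stand, so that the bar rests behind the lips of both hooks, under the hoods. The hook height is not known, so feel your way in gently, and while still holding the bar press it lightly down to check that both ends have bottomed in their notches before you let go. Do not tip the rack, leave it hanging still, and leave everything else where it stands.

Things in the scene. Friction and masses are not known exactly. Their poses are not given: they have to be found in the camera images.
- rack_grip (a point): Middle of the carrying bar of the white wire tube rack: the place to grip. The bar is round, 10 mm thick, 290 mm long, along the rack's y axis, with an 18 mm disc at each end; rack z points up. Its axis is 150 mm above the rack's underside. Nothing else lies within 50 mm below the bar's middle. The two ways round are equal.
- rack_end_a (a point): Point on the bar's axis 115 mm from its middle, on the rack's +y side: the part that must lie in one hook.
- rack_end_b (a point): Point on the bar's axis 115 mm from its middle, on the rack's -y side: the part that must lie in the other hook.
- rack: The whole tube rack, 0.27 to 0.42 kg, balanced under the bar. Origin at the centre of its underside, axes as rack_grip. Basket 161 mm along y, 57 mm along x, 58 mm high at the bottom, with five glass tubes whose tops end 59 mm below the bar's axis; uprights 8 mm thick at y = +-78 mm carry the bar.
- stand: Draining stand fixed to the bench: steel drip tray 170 x 310 mm, 22 mm high, two posts at x = +58 mm carrying two equal steel hooks at y = +-115 mm, 12 mm thick along y, that open to the stand's -x. Origin on the bench under the midpoint of the two seats; the hung bar lies along the stand's y. Cross rail at x = 53 to 63 mm, 31 to 49 mm below the seated bar's axis. Load it with 25 N at most.
- seat_a (a point): Point on the bench straight below the seat (notch middle) of the hook at the stand's y = +115 mm. The hooks' height is set anew each time and is NOT measured: the axis of a seated bar is 200 to 224 mm above the bench, the same at both hooks. The hooks sit on rubber: they yield 1 mm per 2 N downward after the first 1 N (at most 14 mm) and 1 mm per 2.5 N to +x (at most 12 mm).
- seat_b (a point): The same for the hook at y = -115 mm. Hook profile, x from here in the stand's frame, heights from a seated bar's axis: flat ledge x = -45 to -8 mm, top at +5 (bar on it: axis at +10); notch x = -8 to +8, floor at -5; back wall from x = +8 up to the hood; hood x = -20 to +14, underside +23, top +29.
- landing (a point): Point on the bench below the open part of the ledges (stand x = -32 mm, y = 0). Hoods cover the notches: the bar comes down on the open ledges (x = -45 to -20 mm), slides towards the stand's +x under the hoods (18 mm gap for the 10 mm bar) to the back walls and sinks 10 mm behind the lips into the notches. Come from the front: the basket passes between the hooks with 28 mm each side.
- beaker: Bystander: glass beaker, 68 mm diameter, 85 mm high. Origin under its centre.
- jar: Bystander: amber jar, 56 mm diameter, 70 mm high. Origin under its centre.
- dishes: Bystander: stack of three clear culture dishes, 92 mm diameter, 39 mm high. Origin under its centre.
- slidebox: Bystander: flat slide box 88 x 123 x 36 mm. Origin under its centre.
- bottle: Bystander: white bottle, 60 mm diameter, 120 mm high. Origin under its centre.
- tubeblock: Bystander: wooden block with four holes, 55 x 130 x 45 mm. Origin under its centre.

How it is judged (in metres and radians):
On the way, in this order (a step that is already met when the one before it is completed fails the run):
1. the rack is lifted clear of the bench (height (world z) of rack_grip above 0.19 m), for 0.1 s.
2. still held by the fingers, the bar is in the notches of both hooks and is pressed down on the stand with more than 5 N (x of rack_end_a in the frame of stand between -0.007 and 0.016 m and x of rack_end_b in the frame of stand between -0.007 and 0.016 m and contact force between rack and stand above 5 N and contact force between the fingers and rack above 1 N), for 0.2 s.
At the end, for the whole second after the job is handed in: The released rack hangs still on the stand, upright within 0.15 rad: both bar ends in the notches (within 7 mm of the seat line along the stand's x), bar middle within 20 mm of the stand's middle along y and 190 to 229 mm above the bench, its weight on the stand (x of rack_end_a in the frame of stand between -0.007 and 0.007 m and x of rack_end_b in the frame of stand between -0.007 and 0.007 m and y of rack_grip in the frame of stand between -0.02 and 0.02 m and z of rack_grip in the frame of stand between 0.19 and 0.229 m and angle between rack's own z axis and vertical below 0.15 rad and linear speed of rack below 0.03 m/s and angular speed of rack below 0.3 rad/s and contact force between the fingers and rack below 0.05 N and contact force between rack and stand above 1.5 N); the robot touches nothing.
It fails at once if the stand is loaded by the rack with more than 25 N (contact force between rack and stand above 25 N).
It fails at once if the robot itself pushes the stand with more than 25 N (contact force between the arm and stand above 25 N).
It fails at once if the rack is tipped by more than 0.6 rad (angle between rack's own z axis and vertical above 0.6 rad).
It fails at once if a bystander is moved by more than 30 mm (distance of any of beaker, jar, dishes, slidebox, bottle, tubeblock from where it was at the start of the episode above 0.03 m).
It also fails if it takes over 64 s, if anything falls off the work surface, if the arm or the gripper's body presses on something with over 40 N, if the wrist force passes 120 N, or if a joint passes its speed limit or range.

## Working session

There is one attempt and no reset: what is moved stays moved. The work goes in short steps, Python scripts to look and compute and a tool call to move; the robot and the scene stay as the last step left them, time stands still between calls to the robot, and variables do not carry over. Pictures are saved under pics/ and viewed, and the job is handed in when it is done.

Besides the shell and the picture viewer there is one more tool, called as name(argument=value, ...) on one line, values as JSON. servo_tool: Moves the arm, as the interface text tells. Its arguments: {"type":"object","properties":{"slide":{"type":"array","items":{"type":"array","items":{"type":"number"}}},"twist":{"type":"array","items":{"type":"array","items":{"type":"number"}}},"gripper":{"type":"array","items":{"type":"number"}}},"required":["slide","twist","gripper"]}

```bash
ls; mkdir -p pics; python3 - <<'E'
from station import r
import cv2
s=r.sense();print({k:s[k] for k in s})
for n in("scene","top","wrist"):
    c=r.capture(n);cv2.imwrite(f"pics/{n}0.png",c["image"]);print(n,c["intrinsics"],c["R"],c["t"])
E
```

```text
pics
{'time_s': 0.0, 'joints': array([-5.02724063e+01,  2.20905477e+01,  3.78432965e-01, -2.84666242e-02,
       -6.84114780e+01, -1.48171495e+01]), 'joint_velocities': array([ 0.04019531,  0.06320427, -0.02398508, -0.02979294, -0.01674477,
        0.12817557]), 'effort': array([-7.23030935e-04, -3.90668428e+01,  1.87405658e+01,  4.21986222e+00,
        1.10724889e-02, -2.10218036e-04]), 'tcp_pos': array([ 0.26300944, -0.56628873,  0.22145402]), 'ee_rot': array([[-9.07044389e-01, -4.21033763e-01, -1.02335006e-03],
       [-4.21034994e-01,  9.07042290e-01,  1.95424611e-03],
       [ 1.05418186e-04,  2.20345416e-03, -9.99997567e-01]]), 'wrist_force': array([-0.90230871, -0.7729088 , -0.37143103]), 'moment': array([ 0.01869882, -0.0031312 , -0.01054548]), 'gripper_width': 1.0010729043464321}
scene [[362.63988258   0.         254.16750516]
 [  0.         362.63988258 193.20054117]
 [  0.           0.           1.        ]] [[-0.8258284   0.56392003 -0.00128774]
 [ 0.45481829  0.66470169 -0.59271578]
 [-0.33338833 -0.49006721 -0.80541067]] [ 0.47033697 -0.18191694  1.3221104 ]
top [[486.69679994   0.         250.65210366]
 [  0.         486.69679994 189.64903566]
 [  0.           0.           1.        ]] [[-0.01107493 -0.99989609  0.00922778]
 [-0.9989499   0.01065321 -0.04456016]
 [ 0.04445722 -0.00971159 -0.99896408]] [0.005845   0.53716191 1.63252084]
wrist [[325.13423402   0.         255.32430121]
 [  0.         325.13423402 186.45742011]
 [  0.           0.           1.        ]] [[-0.41998293  0.90753061  0.00158886]
 [ 0.86504625  0.39979157  0.30308692]
 [ 0.27442545  0.12866577 -0.95296159]] [ 0.62437429 -0.03875971  0.39163801]
```

View pics/scene0.png

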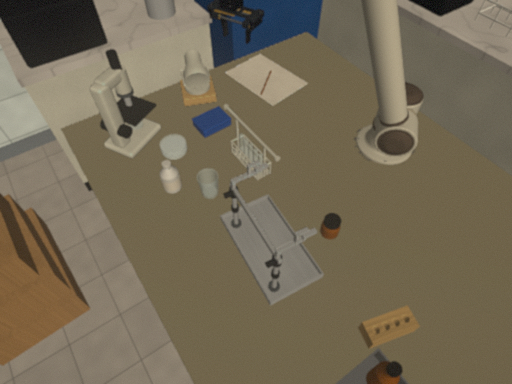

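View pics/top0.png

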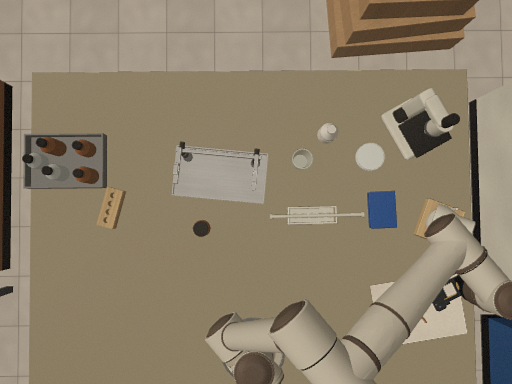

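View pics/wrist0.png

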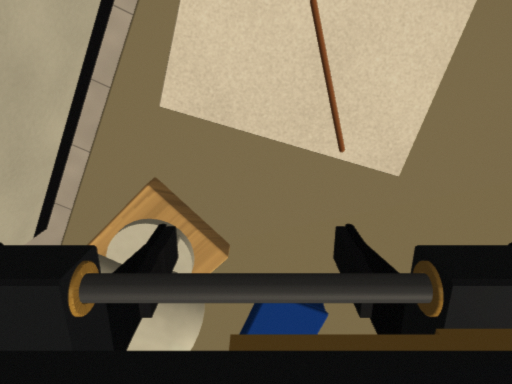

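The top view shows the rack's bar running from about (272,216) to (363,214). The stand tray is around (220,175), with its hooks near (178,165) and (256,170) opening toward the robot. I'll enlarge these areas.

```bash
python3 - <<'E'
import cv2
t=cv2.imread("pics/top0.png")
a=t[130:240,160:290];cv2.imwrite("pics/a.png",cv2.resize(a,None,fx=5,fy=5,interpolation=cv2.INTER_CUBIC))
a=t[190:240,260:410];cv2.imwrite("pics/b.png",cv2.resize(a,None,fx=5,fy=5,interpolation=cv2.INTER_CUBIC))
t=cv2.imread("pics/scene0.png")
a=t[95:310,200:345];cv2.imwrite("pics/c.png",cv2.resize(a,None,fx=2.75,fy=2.75,interpolation=cv2.INTER_CUBIC))
E
```

```text
(no output)
```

View pics/a.png

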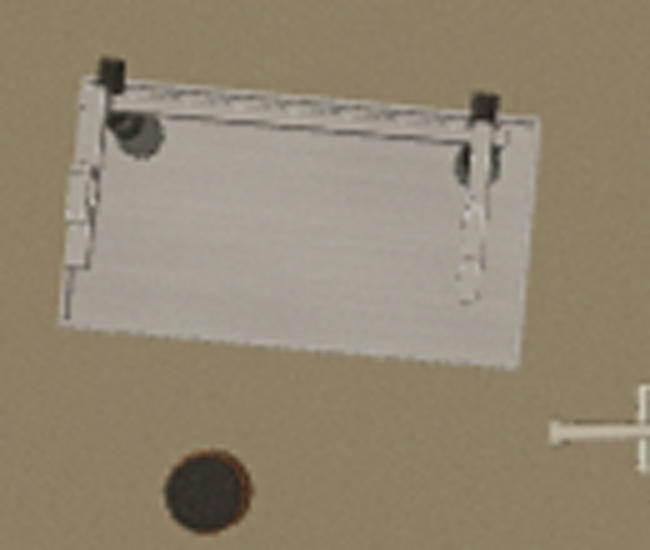

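View pics/b.png

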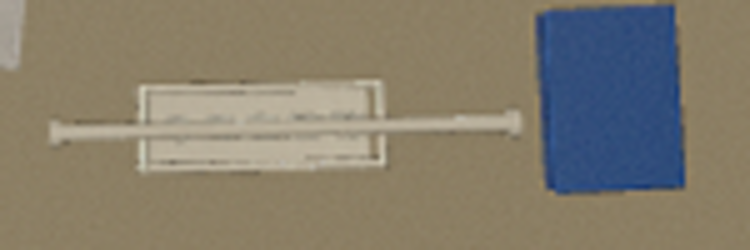

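View pics/c.png

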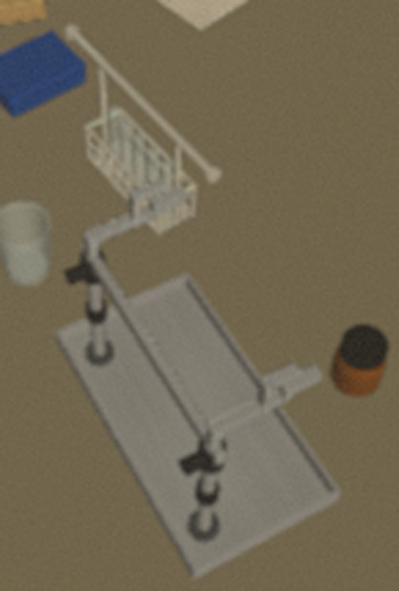

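```bash
cat > h.py <<'E'
import json,numpy as np
from station import r
T={"K":np.array([[486.69679994,0,250.65210366],[0,486.69679994,189.64903566],[0,0,1]]),
"R":np.array([[-0.01107493,-0.99989609,0.00922778],[-0.9989499,0.01065321,-0.04456016],[0.04445722,-0.00971159,-0.99896408]]),"t":np.array([0.005845,0.53716191,1.63252084])}
S={"K":np.array([[362.63988258,0,254.16750516],[0,362.63988258,193.20054117],[0,0,1]]),
"R":np.array([[-0.8258284,0.56392003,-0.00128774],[0.45481829,0.66470169,-0.59271578],[-0.33338833,-0.49006721,-0.80541067]]),"t":np.array([0.47033697,-0.18191694,1.3221104])}
def cam(c): return {"K":c["intrinsics"],"R":c["R"],"t":c["t"]}
def ray(C,p):
    return -C["R"].T@C["t"], C["R"].T@np.linalg.solve(C["K"],[p[0],p[1],1.])
def plane(C,p,z):
    o,d=ray(C,p); return o+d*(z-o[2])/d[2]
def tri(C1,p1,C2,p2):
    o,d=ray(C1,p1);q,e=ray(C2,p2)
    a=np.linalg.lstsq(np.c_[d,-e],q-o,rcond=None)[0]
    A,B=o+d*a[0],q+e*a[1]; return (A+B)/2,np.linalg.norm(A-B)
def proj(C,X):
    c=C["R"]@X+C["t"]; return (C["K"]@c/c[2])[:2]
E
python3 - <<'E'
from h import *
np.set_printoptions(precision=4,suppress=True)
f=lambda p:np.array(p)/5-.4+[160,130]
g=lambda p:np.array(p)/5-.4+[260,190]
h=lambda p:np.array(p)/2.75-.3+[200,95]
cs=[plane(T,f(p),.022) for p in [(82,76),(540,117),(520,368),(60,325)]]
print("tray",np.array(cs),np.mean(cs,0)); 
for a,b in((0,1),(3,2),(0,3),(1,2)): d=cs[a]-cs[b];print(np.linalg.norm(d),np.degrees(np.arctan2(-d[0],d[1])) )
e=[plane(T,g(p),.15) for p in [(53,132),(515,122)]];print("bar",e,np.mean(e,0),np.linalg.norm(e[0]-e[1]))
# triangulate bar ends, ledge tips
print(tri(T,g((53,132)),S,h((213,175))),tri(T,g((515,122)),S,h((72,33))))
print(tri(T,f((77,268)),S,h((318,373))))
for p in [(77,268),(79,222),(468,303),(471,262)]:print(plane(T,f(p),.217))
E
```

```text
tray [[ 0.6906  0.2498  0.022 ]
 [ 0.6598 -0.0584  0.022 ]
 [ 0.4908 -0.0428  0.022 ]
 [ 0.523   0.2652  0.022 ]] [0.591  0.1035 0.022 ]
0.3097212023115196 -5.70801325873959
0.3097416033104511 -5.963948098869082
0.16833169358579128 -95.26245406846263
0.16971536840400245 -95.2602424477595
bar [array([ 0.4489, -0.0581,  0.15  ]), array([ 0.4519, -0.3442,  0.15  ])] [ 0.4504 -0.2012  0.15  ] 0.28613237660574026
(array([ 0.4482, -0.0576,  0.1481]), np.float64(0.00199423896566286)) (array([ 0.4509, -0.3447,  0.1452]), np.float64(0.002344112595392905))
(array([0.5492, 0.2251, 0.2198]), np.float64(0.0004587223019550896))
[0.5495 0.2253 0.217 ]
[0.5768 0.224  0.217 ]
[ 0.5264 -0.0055  0.217 ]
[ 0.5506 -0.0076  0.217 ]
```

servo_tool(slide=[[0.28,0.55,0],[0.28,0.55,0],[0.28,0.55,0],[0.28,0.55,0],[0.28,0.55,0],[0.28,0.55,0],[0.28,0.55,0],[0.28,0.55,0],[0.28,0.55,0],[0.28,0.55,0],[0.32,0.58,0],[0,0,0]], twist=[[0,0,1],[0,0,1],[0,0,1],[0,0,1],[0,0,1],[0,0,1],[0,0,1],[0,0,1],[0,0,1],[0,0,1],[0,0,0.95],[0,0,0]], gripper=[0,0,0,0,0,0,0,0,0,0,0,0])

```text
time_s: 1.65
tcp_pos: [0.4513, -0.2003, 0.2224]
ee_rot: [[0.014, -1.0, -0.0], [-1.0, -0.014, 0.0], [-0.0, 0.0, -1.0]]
wrist_force: [-0.5, -0.2, -0.5]
gripper_width: 1.002
```

```bash
cat > st.py <<'E'
from h import *
np.set_printoptions(precision=4,suppress=True)
s=r.sense();R=s["ee_rot"]
print(s["time_s"],"tcp",s["tcp_pos"],"yawY",np.degrees(np.arctan2(R[1,1],R[0,1])),"z",R[:,2],"F",s["wrist_force"],"M",s["moment"],"g",s["gripper_width"],"j",s["joints"])
E
python3 st.py; python3 - <<'E'
from h import *
import cv2
c=r.capture("wrist");cv2.imwrite("pics/w1.png",c["image"]);np.savez("w1.npz",K=c["intrinsics"],R=c["R"],t=c["t"])
E
```

```text
1.65 tcp [ 0.4513 -0.2003  0.2224] yawY -179.17954577523966 z [-0.0001  0.0002 -1.    ] F [-0.4523 -0.2253 -0.5481] M [0.0459 0.1368 0.004 ] g 1.0022617993013172 j [ -5.0543   9.2015 -17.4699  -0.0134 -63.337    5.8808]
```

View pics/w1.png

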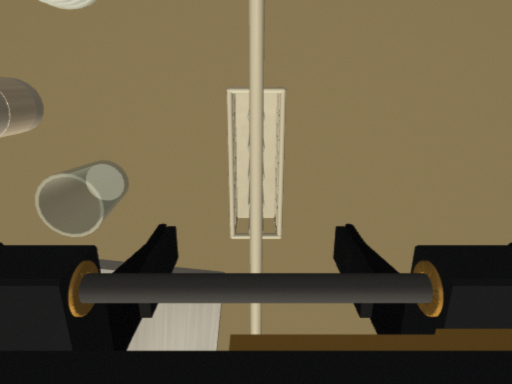

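```bash
python3 - <<'E'
from h import *
import cv2
np.set_printoptions(precision=4,suppress=True)
d=np.load("w1.npz");C={k:d[k] for k in("K","R","t")}
im=cv2.imread("pics/w1.png").astype(int)
for v in(10,50,75,250,260,318):
    row=im[v,235:280];w=np.where(row[:,0]>row.max(0)[0]*0.72)[0];
    u=235+w.mean();print(v,w.min()+235,w.max()+235,plane(C,(u,v),.15))
for v in (97,230): print(plane(C,(255,v),.058))
E
```

```text
10 249 261 [ 0.4544 -0.3287  0.15  ]
50 250 261 [ 0.4538 -0.3048  0.15  ]
75 250 261 [ 0.4536 -0.289   0.15  ]
250 250 260 [ 0.4522 -0.1552  0.15  ]
260 250 260 [ 0.4521 -0.1461  0.15  ]
318 251 259 [ 0.4513 -0.0891  0.15  ]
[ 0.4538 -0.2708  0.058 ]
[ 0.452  -0.1295  0.058 ]
```

The wrist view shows the bar vertical at u≈256. It is centred between the jaws and parallel to the pads. I'll go down and grip it.

servo_tool(slide=[[0.02,-0.02,-0.3],[0,0,-0.3],[0,0,-0.3],[0,0,-0.3],[0,0,-0.2],[0,0,-0.12],[0,0,0],[0,0,0],[0,0,0],[0,0,0],[0,0,0],[0,0,0]], twist=[[0,0,0],[0,0,0],[0,0,0],[0,0,0],[0,0,0],[0,0,0],[0,0,0],[0,0,0],[0,0,0],[0,0,0],[0,0,0],[0,0,0]], gripper=[0,0,0,0,0,0,0,0.5,0.8,1,1,1])

```text
time_s: 3.2
tcp_pos: [0.4517, -0.2032, 0.1314]
ee_rot: [[0.011, -1.0, 0.0], [-1.0, -0.011, -0.0], [0.0, -0.0, -1.0]]
wrist_force: [0.2, 0.0, -0.4]
gripper_width: 0.518
```

```bash
python3 st.py
```

```text
3.2 tcp [ 0.4517 -0.2032  0.1314] yawY -179.38362286568352 z [ 0.0001 -0.     -1.    ] F [ 0.2125  0.0069 -0.383 ] M [ 0.0544  0.0538 -0.0346] g 0.5179912518979435 j [ -5.3981  14.7572 -24.8651   0.0017 -50.3698   6.0134]
```

servo_tool(slide=[[0,0,0],[0,0,0],[0,0,0],[0,0,0],[0,0,0],[0,0,0]], twist=[[0,0,0],[0,0,0],[0,0,0],[0,0,0],[0,0,0],[0,0,0]], gripper=[1,1,1,1,1,1])

```text
time_s: 3.95
tcp_pos: [0.4515, -0.2032, 0.1313]
ee_rot: [[0.011, -1.0, -0.0], [-1.0, -0.011, 0.0], [-0.0, 0.0, -1.0]]
wrist_force: [-0.2, -0.3, 0.7]
gripper_width: 0.104
```

```bash
python3 st.py
```

```text
3.95 tcp [ 0.4515 -0.2032  0.1313] yawY -179.38860593008016 z [-0.0004  0.     -1.    ] F [-0.2162 -0.3137  0.6726] M [0.0495 0.2971 0.033 ] g 0.10354474547639844 j [ -5.4039  14.7595 -24.8758   0.0013 -50.3856   6.0145]
```

servo_tool(slide=[[0,0,0.1],[0,0,0.2],[0,0,0.3],[0,0,0.3],[0,0,0.3],[0,0,0.3],[0,0,0.3],[0,0,0.3],[0,0,0.2],[0,0,0],[0,0,0],[0,0,0]], twist=[[0,0,0],[0,0,0],[0,0,0],[0,0,0],[0,0,0],[0,0,0],[0,0,0],[0,0,0],[0,0,0],[0,0,0],[0,0,0],[0,0,0]], gripper=[1,1,1,1,1,1,1,1,1,1,1,1])

```text
time_s: 5.45
tcp_pos: [0.4513, -0.2031, 0.2685]
ee_rot: [[0.011, -1.0, -0.002], [-1.0, -0.011, 0.0], [-0.0, 0.002, -1.0]]
wrist_force: [-0.4, -0.1, -3.9]
gripper_width: 0.096
```

```bash
python3 st.py;  python3 - <<'E'
from h import *
import cv2
for n in("wrist","scene"):
  c=r.capture(n);cv2.imwrite(f"pics/{n}2.png",c["image"])
E
```

```text
5.45 tcp [ 0.4513 -0.2031  0.2685] yawY -179.39271631389846 z [-0.0018  0.0004 -1.    ] F [-0.4411 -0.0537 -3.9436] M [-0.0378  0.0393  0.0122] g 0.09569993463469162 j [ -5.4008   7.4371 -12.7794  -0.0148 -69.8873   6.0132]
```

View pics/wrist2.png

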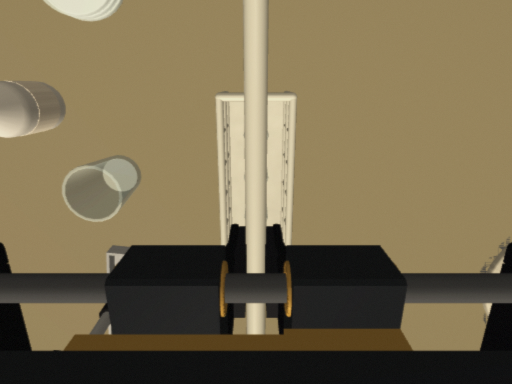

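View pics/scene2.png

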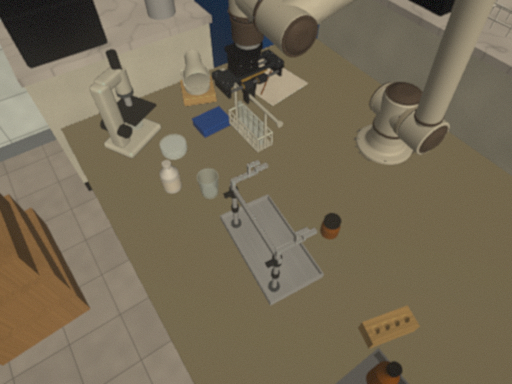

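The rack is lifted level and hangs upright in the jaws, reading about 3.5 N. Both hooks are now unobstructed in the scene view, with tips near (266,166) and (315,231), so I'll re-triangulate them.

```bash
python3 - <<'E'
import cv2
t=cv2.imread("pics/scene2.png")
a=t[150:280,215:330];cv2.imwrite("pics/d.png",cv2.resize(a,None,fx=4.5,fy=4.5,interpolation=cv2.INTER_CUBIC))
from station import r
c=r.capture("top");cv2.imwrite("pics/top2.png",c["image"])
a=c["image"][135:200,165:280];cv2.imwrite("pics/e.png",cv2.resize(a,None,fx=6,fy=6,interpolation=cv2.INTER_CUBIC))
E
```

```text
(no output)
```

View pics/d.png

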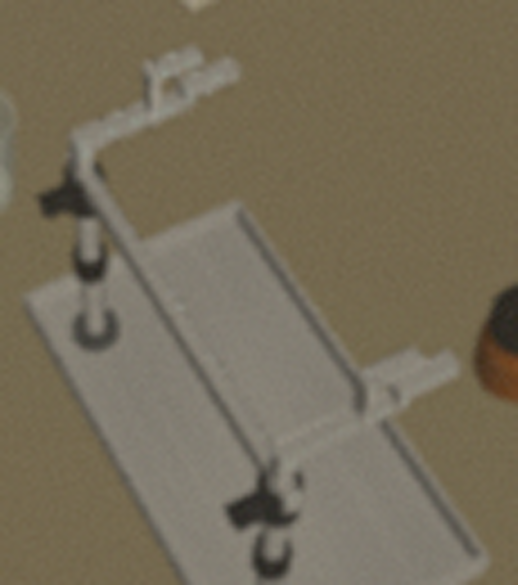

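View pics/e.png

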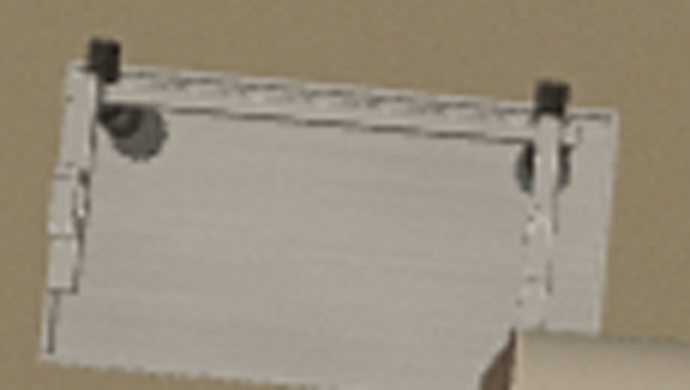

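```bash
python3 - <<'E'
from h import *
np.set_printoptions(precision=4,suppress=True)
f=lambda p:np.array(p)/5-.4+[160,130]
e=lambda p:np.array(p)/6-.4+[165,135]
h=lambda p:np.array(p)/4.5-.4+[215,150]
print(tri(T,e((62,291)),S,h((453,358))),tri(T,f((468,303)),S,h((233,66))))
# cross-check: project expected tops
o=np.array([.583,.1055]);x=np.array([.995,-.0997]);y=np.array([.0997,.995])
for seat in(.202,.207,.212,.217,.222):
  out=[]
  for s in(1,-1):
    for xx,zz in((-.045,.005),(-.02,.029),(.014,.029)):
      P=np.r_[o+x*xx+y*s*.115,seat+zz]
      out+=list(np.round((proj(S,P)+.4-[215,150])*4.5))
  print(seat,out)
E
```

```text
(array([0.5494, 0.2244, 0.2244]), np.float64(1.7934997913265395e-06)) (array([ 0.5261, -0.0054,  0.2215]), np.float64(0.0002375572905398902))
0.202 [np.float64(448.0), np.float64(375.0), np.float64(414.0), np.float64(372.0), np.float64(357.0), np.float64(400.0), np.float64(232.0), np.float64(83.0), np.float64(196.0), np.float64(72.0), np.float64(145.0), np.float64(94.0)]
0.207 [np.float64(449.0), np.float64(370.0), np.float64(415.0), np.float64(367.0), np.float64(358.0), np.float64(395.0), np.float64(232.0), np.float64(78.0), np.float64(196.0), np.float64(67.0), np.float64(145.0), np.float64(88.0)]
0.212 [np.float64(451.0), np.float64(366.0), np.float64(416.0), np.float64(362.0), np.float64(359.0), np.float64(390.0), np.float64(233.0), np.float64(72.0), np.float64(196.0), np.float64(61.0), np.float64(144.0), np.float64(83.0)]
0.217 [np.float64(452.0), np.float64(361.0), np.float64(417.0), np.float64(357.0), np.float64(360.0), np.float64(385.0), np.float64(233.0), np.float64(67.0), np.float64(196.0), np.float64(55.0), np.float64(144.0), np.float64(77.0)]
0.222 [np.float64(453.0), np.float64(356.0), np.float64(418.0), np.float64(352.0), np.float64(361.0), np.float64(380.0), np.float64(233.0), np.float64(61.0), np.float64(196.0), np.float64(50.0), np.float64(144.0), np.float64(71.0)]
```

servo_tool(slide=[[0,0.2,0],[0,0.4,0],[0,0.5,0],[0,0.5,0],[0,0.55,0],[0,0.55,0],[0,0.55,0],[0,0.5,0],[0,0.5,0],[0,0.4,0],[0,0.3,0],[0,0.2,0]], twist=[[0,0,0],[0,0,-0.1],[0,0,-0.1],[0,0,-0.1],[0,0,-0.1],[0,0,-0.1],[0,0,-0.1],[0,0,-0.1],[0,0,-0.1],[0,0,-0.1],[0,0,-0.1],[0,0,-0.07]], gripper=[1,1,1,1,1,1,1,1,1,1,1,1])

```text
time_s: 7.1
tcp_pos: [0.4513, 0.107, 0.2694]
ee_rot: [[-0.1, -0.995, 0.0], [-0.995, 0.1, 0.0], [-0.0, 0.0, -1.0]]
wrist_force: [-0.6, 0.7, -3.0]
gripper_width: 0.104
```

servo_tool(slide=[[0.05,0,0],[0.1,0,0],[0.15,0,0],[0.2,0,0],[0.25,0,0],[0.25,0,0],[0.25,0,0],[0.2,0,0],[0.1,0,0],[0.05,0,0],[0,0,0],[0,0,0]], twist=[[0,0,0],[0,0,0],[0,0,0],[0,0,0],[0,0,0],[0,0,0],[0,0,0],[0,0,0],[0,0,0],[0,0,0],[0,0,0],[0,0,0]], gripper=[1,1,1,1,1,1,1,1,1,1,1,1])

```text
time_s: 8.6
tcp_pos: [0.5473, 0.1058, 0.2695]
ee_rot: [[-0.101, -0.995, 0.0], [-0.995, 0.101, 0.0], [-0.0, 0.0, -1.0]]
wrist_force: [-0.2, -0.1, -2.4]
gripper_width: 0.105
```

```bash
python3 st.py;  python3 - <<'E'
from h import *
import cv2
for n in("wrist","scene","top"):
  c=r.capture(n);cv2.imwrite(f"pics/{n}3.png",c["image"]);np.savez(n+"3.npz",K=c["intrinsics"],R=c["R"],t=c["t"])
t=cv2.imread("pics/scene3.png")
cv2.imwrite("pics/d3.png",cv2.resize(t[100:280,200:360],None,fx=3.3,fy=3.3,interpolation=cv2.INTER_CUBIC))
E
```

```text
8.6 tcp [0.5473 0.1058 0.2695] yawY 174.2050962781148 z [ 0.      0.0001 -1.    ] F [-0.1637 -0.1047 -2.4443] M [-0.0032  0.1135  0.0419] g 0.10452921209849861 j [ 27.595   13.7139  -4.7236  -0.0056 -71.5595 -33.3881]
```

View pics/wrist3.png

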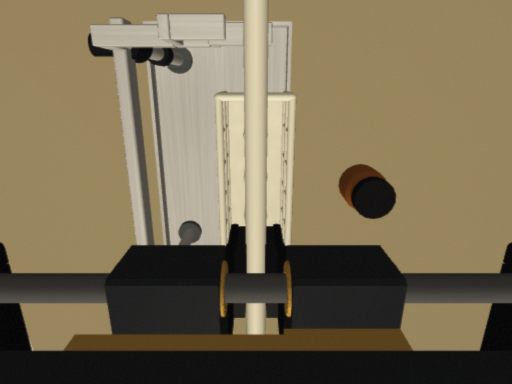

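View pics/d3.png

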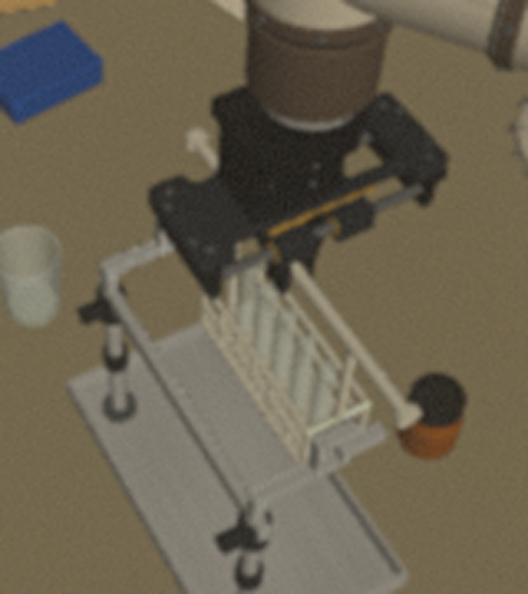

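View pics/top3.png

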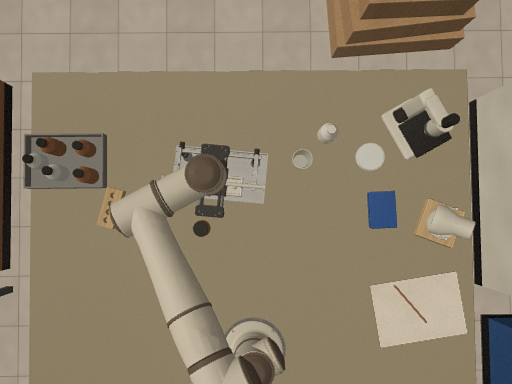

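```bash
python3 - <<'E'
from h import *
import cv2
np.set_printoptions(precision=4,suppress=True)
d=np.load("wrist3.npz");C={k:d[k] for k in("K","R","t")}
t=cv2.imread("pics/wrist3.png")
cv2.imwrite("pics/w3.png",cv2.resize(t[0:80,80:300],None,fx=3.6,fy=3.6,interpolation=cv2.INTER_CUBIC))
o=np.array([.5825,.105]);x=np.array([.995,-.101]);y=np.array([.101,.995])
for n,p,z in(("hoodfront",(224,28),.245),("ledgefront",(272,35),.221),("bar",(255.5,28),.288),("bar",(256,210),.288)):
  P=plane(C,p,z);q=P[:2]-o;print(n,P,"stand",q@x,q@y)
E
```

```text
hoodfront [ 0.5535 -0.0062  0.245 ] stand -0.017648712056574638 -0.11354084233898208
ledgefront [ 0.5274 -0.0032  0.221 ] stand -0.043889512380349376 -0.11325999425872858
bar [0.5378 0.0018 0.288 ] stand -0.03408979903378728 -0.10720761692246532
bar [0.5455 0.08   0.288 ] stand -0.034245190248066305 -0.028595443256814984
```

View pics/w3.png

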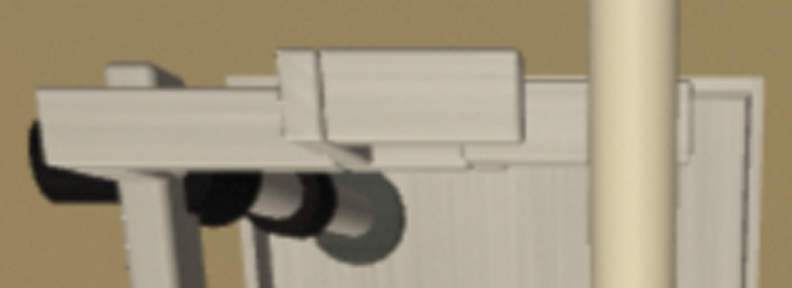

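servo_tool(slide=[[0.03,0,-0.1],[0,0,-0.15],[0,0,-0.15],[0,0,-0.15],[0,0,-0.15],[0,0,-0.08],[0,0,-0.04],[0,0,0],[0,0,0],[0,0,0]], twist=[[0,0,0],[0,0,0],[0,0,0],[0,0,0],[0,0,0],[0,0,0],[0,0,0],[0,0,0],[0,0,0],[0,0,0]], gripper=[1,1,1,1,1,1,1,1,1,1])

```text
time_s: 10.0
tcp_pos: [0.5496, 0.1058, 0.2205]
ee_rot: [[-0.101, -0.995, 0.001], [-0.995, 0.101, 0.0], [-0.0, -0.001, -1.0]]
wrist_force: [-0.1, -0.3, -3.3]
gripper_width: 0.102
```

```bash
python3 st.py;  python3 - <<'E'
from h import *
import cv2
for n in("wrist","scene"):
  c=r.capture(n);cv2.imwrite(f"pics/{n}4.png",c["image"]);np.savez(n+"4.npz",K=c["intrinsics"],R=c["R"],t=c["t"])
t=cv2.imread("pics/wrist4.png")
cv2.imwrite("pics/w4.png",cv2.resize(t[0:120,80:300],None,fx=3.6,fy=3.6,interpolation=cv2.INTER_CUBIC))
t=cv2.imread("pics/scene4.png")
cv2.imwrite("pics/d4.png",cv2.resize(t[130:260,220:350],None,fx=4.5,fy=4.5,interpolation=cv2.INTER_CUBIC))
E
```

```text
10.0 tcp [0.5496 0.1058 0.2205] yawY 174.19193650930077 z [ 0.0006  0.0003 -1.    ] F [-0.1468 -0.2585 -3.2651] M [ 0.0592  0.0644 -0.0148] g 0.1019381249885035 j [ 27.4891  15.7667  -9.0931   0.002  -65.1036 -33.2981]
```

View pics/w4.png

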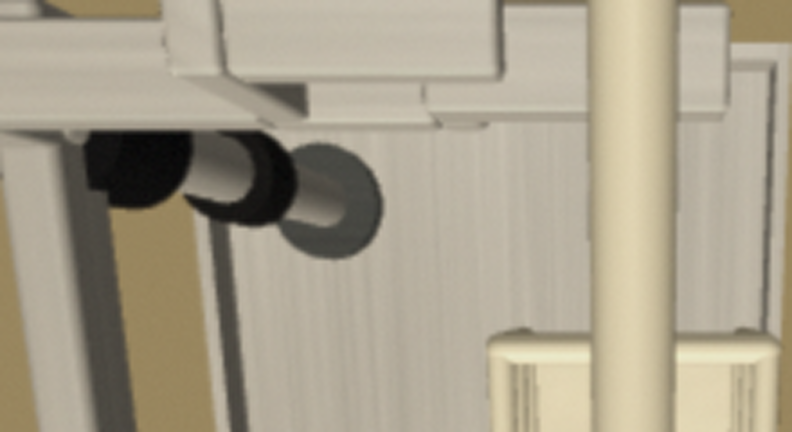

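View pics/d4.png

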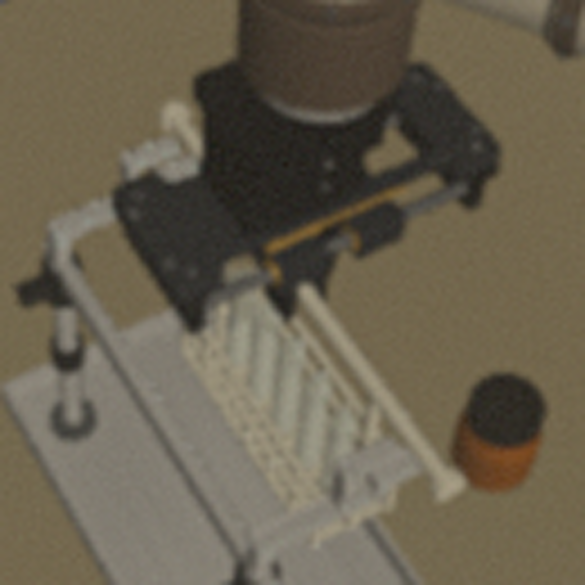

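servo_tool(slide=[[0,0,-0.02],[0,0,-0.02],[0,0,-0.02],[0,0,-0.02],[0,0,0]], twist=[[0,0,0],[0,0,0],[0,0,0],[0,0,0],[0,0,0]], gripper=[1,1,1,1,1])

```text
time_s: 10.72
tcp_pos: [0.5494, 0.1057, 0.2152]
ee_rot: [[-0.101, -0.995, -0.0], [-0.995, 0.101, -0.0], [0.0, 0.0, -1.0]]
wrist_force: [0.8, -0.0, -2.5]
gripper_width: 0.103
```

```bash
python3 st.py
```

```text
10.725 tcp [0.5494 0.1057 0.2152] yawY 174.18947498076042 z [-0.0003 -0.0001 -1.    ] F [ 0.7756 -0.0233 -2.5228] M [ 0.0409  0.0098 -0.009 ] g 0.10301925315870467 j [ 27.4888  16.0065  -9.5488   0.0002 -64.4626 -33.2995]
```

servo_tool(slide=[[0,0,-0.02],[0,0,-0.02],[0,0,0]], twist=[[0,0,0],[0,0,0],[0,0,0]], gripper=[1,1,1])

```text
time_s: 11.1
tcp_pos: [0.5496, 0.1058, 0.2133]
ee_rot: [[-0.101, -0.995, 0.0], [-0.995, 0.101, 0.0], [-0.0, -0.0, -1.0]]
wrist_force: [-1.2, -0.5, -1.2]
gripper_width: 0.103
```

```bash
python3 st.py
```

```text
11.1 tcp [0.5496 0.1058 0.2133] yawY 174.19791670776738 z [ 0.0005  0.0001 -1.    ] F [-1.1839 -0.471  -1.1691] M [0.0665 0.3055 0.0053] g 0.10301475057449731 j [ 27.4919  16.0854  -9.7253   0.0106 -64.1643 -33.2985]
```

servo_tool(slide=[[0,0,-0.02],[0,0,0]], twist=[[0,0,0],[0,0,0]], gripper=[1,1])

```text
time_s: 11.35
tcp_pos: [0.5497, 0.1058, 0.2123]
ee_rot: [[-0.101, -0.995, 0.001], [-0.995, 0.101, 0.0], [-0.0, -0.001, -1.0]]
wrist_force: [-0.9, 0.0, 1.1]
gripper_width: 0.102
```

servo_tool(slide=[[0,0,-0.02],[0,0,0]], twist=[[0,0,0],[0,0,0]], gripper=[1,1])

```text
time_s: 11.6
tcp_pos: [0.5498, 0.1058, 0.2112]
ee_rot: [[-0.101, -0.995, 0.001], [-0.995, 0.101, 0.0], [-0.0, -0.001, -1.0]]
wrist_force: [-0.6, -0.3, 2.7]
gripper_width: 0.104
```

servo_tool(slide=[[0,0,-0.02],[0,0,0]], twist=[[0,0,0],[0,0,0]], gripper=[1,1])

```text
time_s: 11.85
tcp_pos: [0.5499, 0.1058, 0.21]
ee_rot: [[-0.101, -0.995, 0.001], [-0.995, 0.101, 0.0], [-0.0, -0.001, -1.0]]
wrist_force: [-1.4, -0.3, 6.0]
gripper_width: 0.103
```

```bash
python3 st.py;  python3 - <<'E'
from h import *
import cv2
for n in("wrist",):
  c=r.capture(n);cv2.imwrite(f"pics/{n}5.png",c["image"]);np.savez(n+"5.npz",K=c["intrinsics"],R=c["R"],t=c["t"])
t=cv2.imread("pics/wrist5.png")
cv2.imwrite("pics/w5.png",cv2.resize(t[0:120,80:300],None,fx=3.6,fy=3.6,interpolation=cv2.INTER_CUBIC))
E
```

```text
11.85 tcp [0.5499 0.1058 0.21  ] yawY 174.20834035230158 z [ 0.0013  0.     -1.    ] F [-1.3715 -0.2766  6.0209] M [-0.0282  0.6131 -0.0586] g 0.10320269581396548 j [ 27.4892  16.2343 -10.0164   0.0356 -63.682  -33.2966]
```

View pics/w5.png

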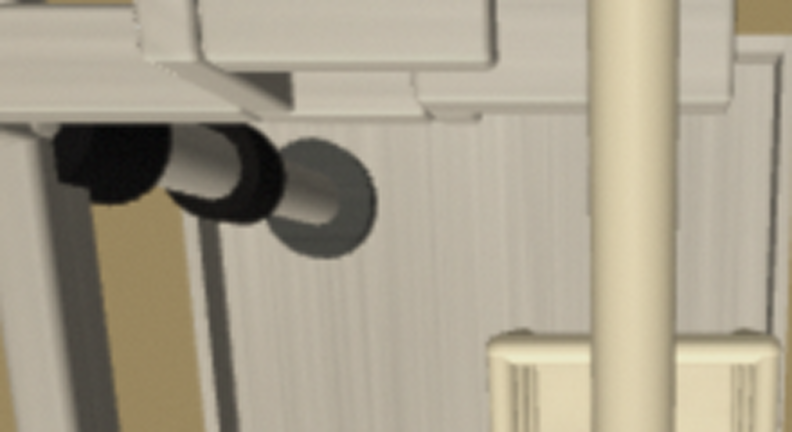

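Both ledges took the load evenly: Mx is about 0, with contact at TCP z ≈ 0.2137. I'll lift about 2 mm off them and slide in under the hoods.

servo_tool(slide=[[0,0,0.05],[0,0,0.04],[0.05,-0.005,0],[0.08,-0.008,0],[0.08,-0.008,0],[0.08,-0.008,0],[0.08,-0.008,0],[0.08,-0.008,0],[0.05,-0.005,0],[0,0,0],[0,0,0]], twist=[[0,0,0],[0,0,0],[0,0,0],[0,0,0],[0,0,0],[0,0,0],[0,0,0],[0,0,0],[0,0,0],[0,0,0],[0,0,0]], gripper=[1,1,1,1,1,1,1,1,1,1,1])

```text
time_s: 13.28
tcp_pos: [0.5793, 0.1028, 0.2148]
ee_rot: [[-0.101, -0.995, -0.0], [-0.995, 0.101, -0.0], [0.0, 0.0, -1.0]]
wrist_force: [0.2, 1.0, -2.6]
gripper_width: 0.103
```

```bash
python3 st.py;  python3 - <<'E'
from h import *
import cv2
for n in("wrist",):
  c=r.capture(n);cv2.imwrite(f"pics/{n}6.png",c["image"]);np.savez(n+"6.npz",K=c["intrinsics"],R=c["R"],t=c["t"])
t=cv2.imread("pics/wrist6.png")
cv2.imwrite("pics/w6.png",cv2.resize(t[0:120,130:350],None,fx=3.6,fy=3.6,interpolation=cv2.INTER_CUBIC))
E
```

```text
13.275 tcp [0.5793 0.1028 0.2148] yawY 174.19374218975352 z [-0.0002 -0.     -1.    ] F [ 0.1633  1.0097 -2.5901] M [-0.0167  0.1206  0.0116] g 0.10272185012949862 j [ 25.8154  18.8091  -5.5702  -0.0042 -65.6294 -31.6199]
```

View pics/w6.png

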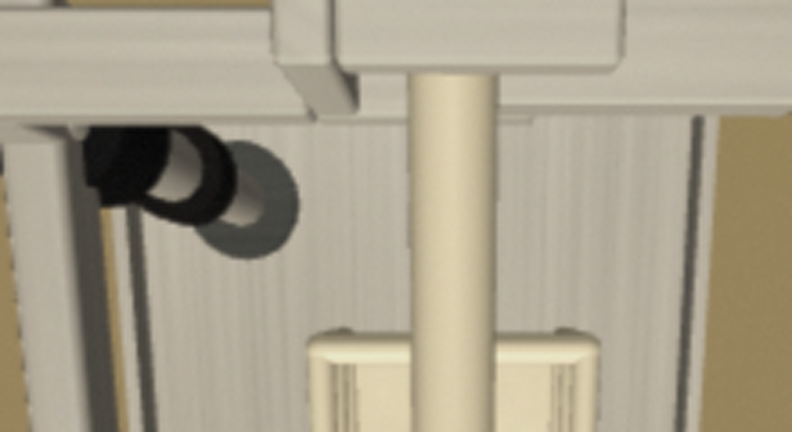

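servo_tool(slide=[[0.04,-0.004,0],[0.03,-0.003,0],[0,0,0],[0,0,-0.04],[0,0,-0.04],[0,0,-0.03],[0,0,-0.03],[0,0,0],[0,0,0]], twist=[[0,0,0],[0,0,0],[0,0,0],[0,0,0],[0,0,0],[0,0,0],[0,0,0],[0,0,0],[0,0,0]], gripper=[1,1,1,1,1,1,1,1,1])

```text
time_s: 14.45
tcp_pos: [0.5837, 0.1024, 0.2064]
ee_rot: [[-0.101, -0.995, 0.0], [-0.995, 0.101, 0.0], [-0.0, -0.0, -1.0]]
wrist_force: [-0.0, 0.0, -3.1]
gripper_width: 0.104
```

```bash
python3 st.py
```

```text
14.45 tcp [0.5837 0.1024 0.2064] yawY 174.1957932647994 z [ 0.0002  0.     -1.    ] F [-0.0492  0.0291 -3.1436] M [-0.0096  0.0974 -0.0092] g 0.10355140586385438 j [ 25.592   19.5663  -5.6952   0.0031 -64.7282 -31.3975]
```

The bar is at TCP z = 0.2064 with no contact, already more than 7 mm below the ledge contact height. That means it is inside the notches. I'll keep feeling down.

servo_tool(slide=[[0,0,-0.02],[0,0,-0.02],[0,0,0]], twist=[[0,0,0],[0,0,0],[0,0,0]], gripper=[1,1,1])

```text
time_s: 14.82
tcp_pos: [0.5837, 0.1024, 0.2039]
ee_rot: [[-0.101, -0.995, -0.0], [-0.995, 0.101, -0.0], [0.0, 0.0, -1.0]]
wrist_force: [0.1, -0.2, -3.5]
gripper_width: 0.104
```

servo_tool(slide=[[0,0,-0.02],[0,0,0]], twist=[[0,0,0],[0,0,0]], gripper=[1,1])

```text
time_s: 15.08
tcp_pos: [0.5838, 0.1024, 0.2032]
ee_rot: [[-0.101, -0.995, 0.0], [-0.995, 0.101, -0.0], [-0.0, -0.0, -1.0]]
wrist_force: [-0.4, -0.4, 0.3]
gripper_width: 0.105
```

servo_tool(slide=[[0,0,-0.02],[0,0,0]], twist=[[0,0,0],[0,0,0]], gripper=[1,1])

```text
time_s: 15.32
tcp_pos: [0.5839, 0.1023, 0.2021]
ee_rot: [[-0.101, -0.995, 0.001], [-0.995, 0.101, 0.0], [-0.0, -0.001, -1.0]]
wrist_force: [-1.6, 0.2, 0.7]
gripper_width: 0.102
```

```bash
python3 st.py
```

```text
15.325 tcp [0.5839 0.1023 0.2021] yawY 174.1962164787968 z [ 0.0008  0.     -1.    ] F [-1.6368  0.1871  0.7405] M [ 0.0324  0.4958 -0.0567] g 0.1019902157497342 j [ 25.59    19.7511  -6.0775   0.0198 -64.1304 -31.4024]
```

The floor is at TCP z ≈ 0.2036, exactly 10 mm below the ledge contact, and the load is even at both ends. I'll press to about 10 N of contact and hold.

servo_tool(slide=[[0,0,-0.02],[0,0,-0.02],[0,0,0],[0,0,0]], twist=[[0,0,0],[0,0,0],[0,0,0],[0,0,0]], gripper=[1,1,1,1])

```text
time_s: 15.82
tcp_pos: [0.5841, 0.1024, 0.2001]
ee_rot: [[-0.101, -0.995, 0.002], [-0.995, 0.101, 0.0], [-0.0, -0.002, -1.0]]
wrist_force: [-1.4, -0.9, 5.5]
gripper_width: 0.101
```

```bash
python3 st.py
```

```text
15.825 tcp [0.5841 0.1024 0.2001] yawY 174.20925334935657 z [ 0.0016  0.0001 -1.    ] F [-1.4041 -0.8983  5.5321] M [-0.0732  0.6149 -0.031 ] g 0.10122416064505543 j [ 25.5909  19.8417  -6.2513   0.0363 -63.8234 -31.3976]
```

servo_tool(slide=[[0,0,-0.01],[0,0,0],[0,0,0],[0,0,0],[0,0,0.03],[0,0,0.03],[0,0,0],[0,0,0]], twist=[[0,0,0],[0,0,0],[0,0,0],[0,0,0],[0,0,0],[0,0,0],[0,0,0],[0,0,0]], gripper=[1,1,1,1,1,1,1,1])

```text
time_s: 16.82
tcp_pos: [0.5837, 0.1024, 0.2019]
ee_rot: [[-0.101, -0.995, -0.0], [-0.995, 0.101, -0.0], [0.0, 0.0, -1.0]]
wrist_force: [-1.3, -0.1, 1.0]
gripper_width: 0.101
```

```bash
python3 st.py;  python3 - <<'E'
from h import *
import cv2
for n in("wrist","scene"):
  c=r.capture(n);cv2.imwrite(f"pics/{n}7.png",c["image"])
t=cv2.imread("pics/wrist7.png")
cv2.imwrite("pics/w7.png",cv2.resize(t[0:120,130:350],None,fx=3.6,fy=3.6,interpolation=cv2.INTER_CUBIC))
t=cv2.imread("pics/scene7.png")
cv2.imwrite("pics/d7.png",cv2.resize(t[130:260,220:350],None,fx=4.5,fy=4.5,interpolation=cv2.INTER_CUBIC))
E
```

```text
16.825 tcp [0.5837 0.1024 0.2019] yawY 174.18745785401737 z [-0.0001 -0.     -1.    ] F [-1.2545 -0.1442  1.0415] M [-0.0458  0.1683  0.0034] g 0.10053323754139666 j [ 25.5897  19.7744  -6.068   -0.0019 -64.1654 -31.4014]
```

View pics/w7.png

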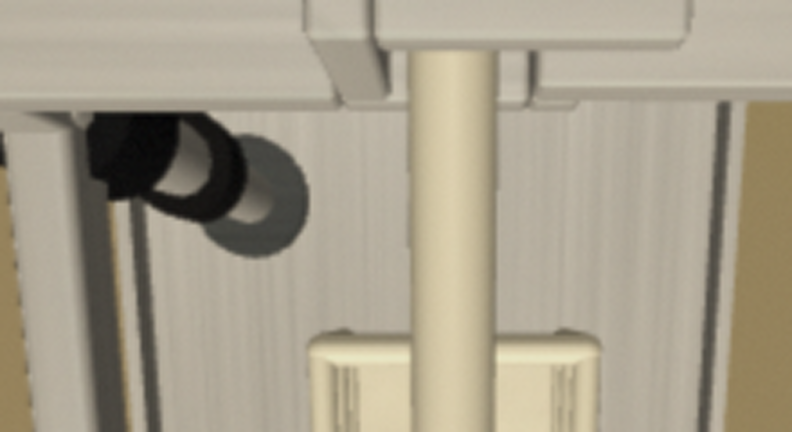

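View pics/d7.png

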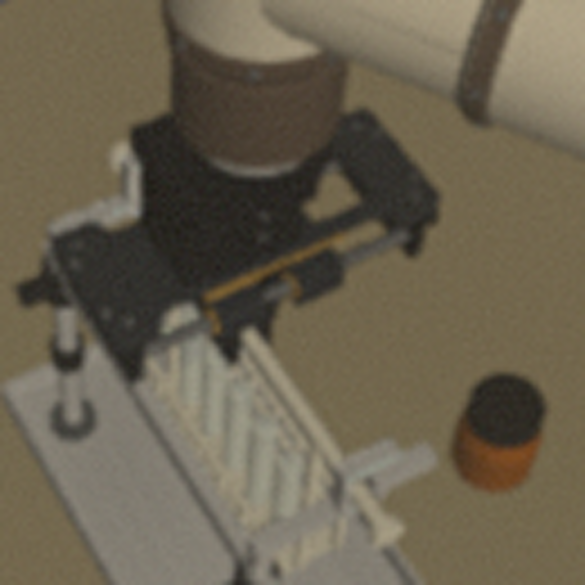

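The bar (412–495) lies between the back wall (385) and the lip edge (530), so it is in the notch. I'll ease off to a near-neutral load, then open the gripper.

servo_tool(slide=[[0,0,0.02],[0,0,0],[0,0,0],[0,0,0],[0,0,0],[0,0,0],[0,0,0],[0,0,0],[0,0,0],[0,0,0],[0,0,0]], twist=[[0,0,0],[0,0,0],[0,0,0],[0,0,0],[0,0,0],[0,0,0],[0,0,0],[0,0,0],[0,0,0],[0,0,0],[0,0,0]], gripper=[1,1,0.9,0.85,0.8,0.7,0.6,0.5,0.5,0.5,0.5])

```text
time_s: 18.3
tcp_pos: [0.5837, 0.1024, 0.2034]
ee_rot: [[-0.101, -0.995, 0.0], [-0.995, 0.101, 0.0], [-0.0, -0.0, -1.0]]
wrist_force: [0.7, -0.5, -0.7]
gripper_width: 0.499
```

```bash
python3 st.py;  python3 - <<'E'
from h import *
import cv2
c=r.capture("wrist");cv2.imwrite("pics/w8.png",c["image"])
E
```

```text
18.3 tcp [0.5837 0.1024 0.2034] yawY 174.19059238648114 z [ 0.  0. -1.] F [ 0.6812 -0.5177 -0.7145] M [0.0618 0.1006 0.0223] g 0.4987451310392455 j [ 25.5901  19.6993  -5.9565  -0.0006 -64.3434 -31.3992]
```

View pics/w8.png

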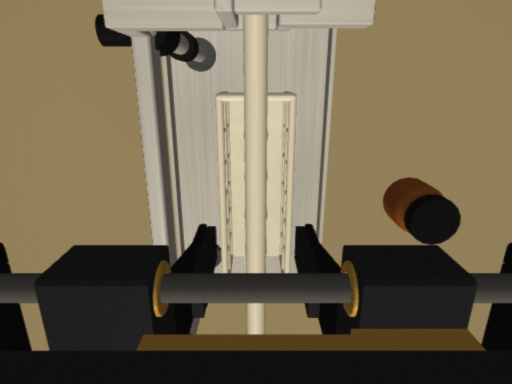

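The gripper is open and the rack hangs straight, with the bar at u≈256 midway between the open fingers. I'll withdraw straight up, then move back.

servo_tool(slide=[[0,0,0.1],[0,0,0.2],[0,0,0.3],[0,0,0.4],[0,0,0.5],[0,0,0.5],[0,0,0.4],[-0.4,0,0.2],[-0.8,0,0],[-0.8,0,0],[-0.5,0,0],[0,0,0]], twist=[[0,0,0],[0,0,0],[0,0,0],[0,0,0],[0,0,0],[0,0,0],[0,0,0],[0,0,0],[0,0,0],[0,0,0],[0,0,0],[0,0,0]], gripper=[0.5,0.5,0.5,0.5,0.5,0.5,0.5,0.5,0.5,0.5,0.5,0.5])

```text
time_s: 19.85
tcp_pos: [0.4323, 0.1021, 0.3615]
ee_rot: [[-0.1, -0.995, 0.004], [-0.995, 0.1, 0.002], [-0.003, -0.003, -1.0]]
wrist_force: [0.8, 0.6, 0.3]
gripper_width: 0.497
```

```bash
python3 st.py;  python3 - <<'E'
from h import *
import cv2
for n in("wrist","scene","top"):
  c=r.capture(n);cv2.imwrite(f"pics/{n}9.png",c["image"])
t=cv2.imread("pics/scene9.png")
cv2.imwrite("pics/d9.png",cv2.resize(t[130:290,200:350],None,fx=3.7,fy=3.7,interpolation=cv2.INTER_CUBIC))
E
```

```text
19.85 tcp [0.4323 0.1021 0.3615] yawY 174.2807965784504 z [ 0.0036  0.0022 -1.    ] F [0.7509 0.6108 0.3423] M [-0.0155  0.0239  0.0252] g 0.4969005355936677 j [ 34.3811  -0.4766  -8.3181   0.0121 -81.9191 -40.1017]
```

View pics/wrist9.png

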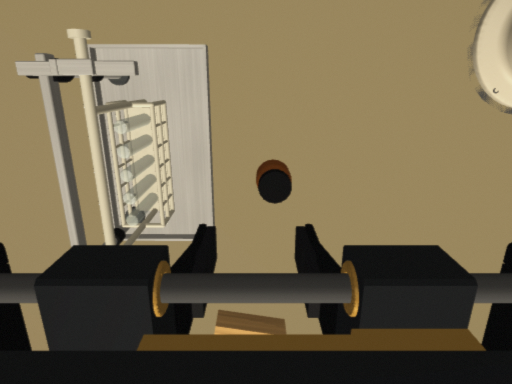

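View pics/d9.png

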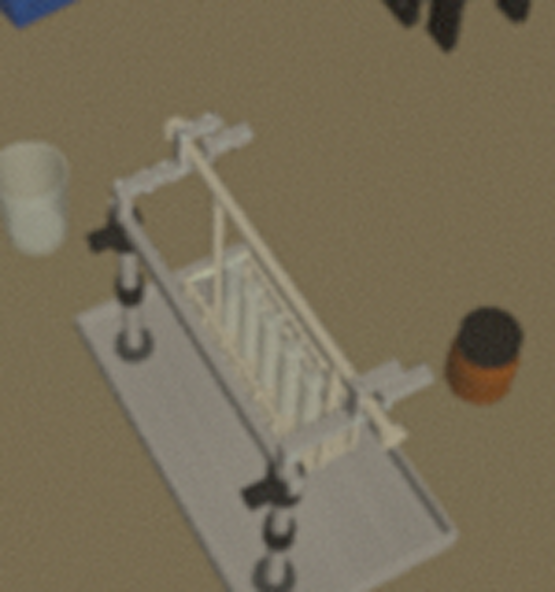

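View pics/top9.png

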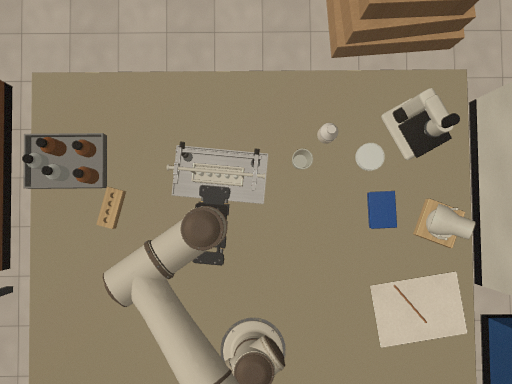

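servo_tool(slide=[[0,0,0],[0,0,0],[0,0,0],[0,0,0],[0,0,0],[0,0,0],[0,0,0],[0,0,0]], twist=[[0,0,0],[0,0,0],[0,0,0],[0,0,0],[0,0,0],[0,0,0],[0,0,0],[0,0,0]], gripper=[0.5,0.5,0.5,0.5,0.5,0.5,0.5,0.5])

```text
time_s: 21.0
tcp_pos: [0.4337, 0.1024, 0.3594]
ee_rot: [[-0.101, -0.995, 0.0], [-0.995, 0.101, 0.0], [-0.0, -0.0, -1.0]]
wrist_force: [1.1, -0.0, 0.7]
gripper_width: 0.497
```

```bash
python3 - <<'E'
from h import *
import cv2
c=r.capture("scene")["image"];o=cv2.imread("pics/scene9.png")
d=cv2.absdiff(c,o)[150:280,230:320];print(d.mean(),d.max())
d2=cv2.absdiff(c,o)[300:380,50:140];print(d2.mean(),d2.max())
# upright check: bar vs basket long edges from top
def ph(a,b): return cv2.phaseCorrelate(a.astype(np.float32).mean(2),b.astype(np.float32).mean(2))
print(ph(o[150:260,240:310],c[150:260,240:310]))
t=cv2.imread("pics/top9.png");cv2.imwrite("pics/t9.png",cv2.resize(t[135:210,160:280],None,fx=6,fy=6,interpolation=cv2.INTER_CUBIC))
E
```

```text
1.7332193732193732 10
1.7060648148148148 12
((0.004272231365867185, -0.05517908197060706), 0.9963903444784659)
```

View pics/t9.png

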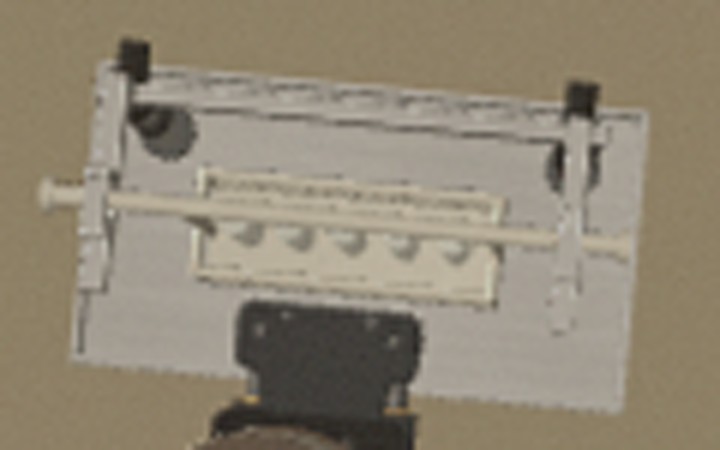

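```bash
python3 - <<'E'
from h import *
e=lambda p:np.array(p)/6-.4+[160,135]
a=plane(T,e((338,219)),.2225);b=plane(T,e((348,237)),.13)
x=np.array([.995,-.1]);y=np.array([.1,.995]);print(a,b,(a-b)[:2]@x,(a-b)[:2]@y, (a[:2]-[.583,.105])@x,(a[:2]-[.583,.105])@y)
E
```

```text
[0.5836644  0.10382504 0.2225    ] [0.58189284 0.10434598 0.13      ] 0.0018147940897427722 -0.0003411851793529456 0.000778570162424617 -0.0011026473058200026
```

The basket is within 2 mm of straight below the bar, so the tilt is about 0.02 rad. Seat offsets are about 1 mm, and the rack hangs still. I'm handing in.

```bash
python3 -c "
from station import r
print(r.finish_job())"
```

```text
the job is handed in; nothing more can be done
None
```

The rack is hanging on the stand with its bar in both hook notches, and the job is handed in; no verdict is reported.

**What I did:** I gripped the bar at its middle, lifted the rack, and brought it in from the front. I felt the ledges at TCP z ≈ 0.2137, lifted about 2 mm, slid under the hoods and sank into the notches. The notch floor was at ≈ 0.2036, the expected 10 mm lower. I then pressed to about 9 N of contact, eased off, opened the gripper, and withdrew up and back.

**Last checks:**
- **Seating:** The load was even on both hooks when pressing (moment about x near 0). The bar lies about 1 mm from the seat line in x and about 1 mm from the stand's middle in y.
- **Tilt:** The rack is tilted by about 0.02 rad.
- **Stillness:** Two scene pictures just over a second apart show no motion beyond image noise.
- **Surroundings:** The bystanders look unmoved in the top view; I did not measure them. The arm is clear of the stand and rack.

**One disagreement:** The cameras put the seated bar axis at about 0.217 m, but feeling put it at about 0.2225 m. I went by the felt height.

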